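# Load the capacitor test holders

## Task

Pick out the four aluminium can capacitors from the parts on the bench and stand each one upright in the round black holder made for its size: smallest can in the smallest holder, and so on up to the largest. Set each can gently down on the holder's floor rather than dropping it, and leave the solder spool and the heat sink where they are.

Things in the scene. Friction and masses are not known exactly. Their poses are not given: they have to be found in the camera images.
- can_small: The smallest of four can capacitors: a plain upright bare-aluminium cylinder, 28 mm in diameter and 55 mm tall overall, with a black top disc and two low brass studs inside the rim. The aluminium side wall is plain up to 47 mm, just under the rim. Loose, stands on the bench. Origin: centre of its underside, z up along its axis.
- can_medium: The second smallest of four can capacitors: a plain upright bare-aluminium cylinder, 40 mm in diameter and 65 mm tall overall, with a black top disc and two low brass studs inside the rim. The aluminium side wall is plain up to 57 mm, just under the rim. Loose, stands on the bench. Origin: centre of its underside, z up along its axis.
- can_large: The second largest of four can capacitors: a plain upright bare-aluminium cylinder, 52 mm in diameter and 75 mm tall overall, with a black top disc and two low brass studs inside the rim. The aluminium side wall is plain up to 67 mm, just under the rim. Loose, stands on the bench. Origin: centre of its underside, z up along its axis.
- can_giant: The largest of four can capacitors: a plain upright bare-aluminium cylinder, 64 mm in diameter and 85 mm tall overall, with a black top disc and two low brass studs inside the rim. The aluminium side wall is plain up to 77 mm, just under the rim. Loose, stands on the bench. Origin: centre of its underside, z up along its axis.
- holder_small: The smallest of four round black plastic holders, made for the 28 mm can: a shallow open cup fixed to the bench, bore 44 mm in diameter, wall 4 mm (outside 52 mm), rim 14 mm above the bench, inner floor 4 mm above the bench and lined in pale grey, with two flat screw tabs outside (4 mm thick, up to 10 mm beyond the wall, along its x). Origin: centre of its underside, on the bench, z up.
- holder_medium: The second smallest of four round black plastic holders, made for the 40 mm can: a shallow open cup fixed to the bench, bore 56 mm in diameter, wall 4 mm (outside 64 mm), rim 14 mm above the bench, inner floor 4 mm above the bench and lined in pale grey, with two flat screw tabs outside (4 mm thick, up to 10 mm beyond the wall, along its x). Origin: centre of its underside, on the bench, z up.
- holder_large: The second largest of four round black plastic holders, made for the 52 mm can: a shallow open cup fixed to the bench, bore 68 mm in diameter, wall 4 mm (outside 76 mm), rim 14 mm above the bench, inner floor 4 mm above the bench and lined in pale grey, with two flat screw tabs outside (4 mm thick, up to 10 mm beyond the wall, along its x). Origin: centre of its underside, on the bench, z up.
- holder_giant: The largest of four round black plastic holders, made for the 64 mm can: a shallow open cup fixed to the bench, bore 80 mm in diameter, wall 4 mm (outside 88 mm), rim 14 mm above the bench, inner floor 4 mm above the bench and lined in pale grey, with two flat screw tabs outside (4 mm thick, up to 10 mm beyond the wall, along its x). Origin: centre of its underside, on the bench, z up.
- spool: Bystander: an upright spool of solder wire, grey flanges 56 mm in diameter, 48 mm tall. Loose, to be left where it is. Origin: centre of its underside.
- heatsink: Bystander: a dark finned heat sink block, 60 x 56 mm, 45 mm tall, fins up. Loose, to be left where it is. Origin: centre of its underside.

How it is judged (in metres and radians):
At the end, for the whole second after the job is handed in: Each of the four cans stands upright (within 0.1 rad) and at rest in the holder of its own size, its axis within 12 mm of the holder's and its underside on the holder's floor (less than 8 mm above the bench); the solder spool and the heat sink are within 20 mm of where they started (horizontal distance between can_small and holder_small below 0.012 m and z of can_small in the frame of holder_small below 0.008 m and angle between each of can_small, can_medium, can_large, can_giant's own z axis and vertical below 0.1 rad and linear speed of each of can_small, can_medium, can_large, can_giant below 0.02 m/s and horizontal distance between can_medium and holder_medium below 0.012 m and z of can_medium in the frame of holder_medium below 0.008 m and horizontal distance between can_large and holder_large below 0.012 m and z of can_large in the frame of holder_large below 0.008 m and horizontal distance between can_giant and holder_giant below 0.012 m and z of can_giant in the frame of holder_giant below 0.008 m and distance of each of spool, heatsink from where it was at the start of the episode below 0.02 m); the robot touches nothing.
It fails at once if a can is dropped into its holder from more than about 15 mm (moving faster than 0.55 m/s within 35 mm of the bench, over its holder) ((horizontal distance between can_small and holder_small below 0.02 m and z of can_small in the frame of holder_small below 0.035 m and linear speed of can_small above 0.55 m/s) or (horizontal distance between can_medium and holder_medium below 0.02 m and z of can_medium in the frame of holder_medium below 0.035 m and linear speed of can_medium above 0.55 m/s) or (horizontal distance between can_large and holder_large below 0.02 m and z of can_large in the frame of holder_large below 0.035 m and linear speed of can_large above 0.55 m/s) or (horizontal distance between can_giant and holder_giant below 0.02 m and z of can_giant in the frame of holder_giant below 0.035 m and linear speed of can_giant above 0.55 m/s)).
It fails at once if the solder spool is shifted by more than 20 mm (distance of spool from where it was at the start of the episode above 0.02 m).
It fails at once if the heat sink is shifted by more than 20 mm (distance of heatsink from where it was at the start of the episode above 0.02 m).
It also fails if it takes over 112 s, if anything falls off the work surface, if the arm or the gripper's body presses on something with over 40 N, if the wrist force passes 120 N, or if a joint passes its speed limit or range.

## Robot

A 7-joint arm with a two-finger parallel gripper is mounted at the origin on the work surface. World frame = base frame: x ahead of the robot, y to its left, z up, the work surface at z = 0. Lengths are in mm, angles in degrees, forces in N, time in s.
With the tool pointing down it reaches from about 400 to 900 mm from the base axis. Payload 5.5 kg.
Tool frame: the origin (TCP) lies midway between the tips of the shut fingers; the grasp point (between the pads) lies 19 mm behind it; z points along the fingers, y is the direction in which the jaws open and shut (so a half turn about z gives the same grasp; the last joint's range is limited). The gripper opens to 85 mm and grips with 20 to 120 N. Pads are 22 mm wide; open, the fingers measure 114 mm over their backs; the gripper's body (76 mm by 85 mm) begins 54 mm behind the grasp point. The pads swing forward as they close: fully open they stand 13 mm farther back than shut.
Start: joints at [-56.138, 28.699, -24.465, 88.831, 12.651, 65.22, -12.049], TCP at [209.237, 615.402, 231.31] pointing down, gripper open.
Joint ranges: [-164.97, 164.97], [-17.58, 116.51], [-87.97, 89.64], [11.32, 138.91], [-80.73, 260.73], [10.89, 115.49], [-147.41, 147.41]. Speed limits (degrees/s): [147.25, 147.25, 180, 180, 180, 180, 180].

## Interface

Orientations are given as [roll, pitch, yaw] about the fixed x, y, z axes, in that order (R = Rz(yaw) Ry(pitch) Rx(roll)).
In Python, from plant import * gives the robot as it stands. The module is installed in compiled form; this text tells all that it offers.
- The arm moves only by the shell command python3 -m pendant 'ROWS' [FORCE]. ROWS is JSON, a list that holds one entry, the list of rows, each a list of 5 numbers: the finger opening in m, from 0 to 0.0854, then the shift along the tool's x, y, z in m, then the turn about the tool's z in degrees. A call has 1 to 12 rows; each row is the pose to reach, as a shift and turn from the pose measured when the call began, along the tool's axes at that moment; what a row does not reach only later rows make up. A row lasts 1/10 s, in which the tool goes at most 50 mm and 8.59 degrees, less where a joint would pass 70% of its speed; a pose out of reach is approached as far as the arm can. A call with a gripper value outside its range is refused whole. The fingers move at their own pace and stop on an object; FORCE is the grip in N (left out, the last holds). Time passes only in rows, so rows that repeat a pose let the fingers close. It gives the time, the measured TCP pose, the force and the opening at its end, in the units of the state.
- observe(): the state, without advancing time (a new reading comes with each control period).
- get_image(name): name is "scene" or "top"; returns a dict with "pixels" (400x640x3 uint8, red, green, blue), "intrinsics" (3x3 intrinsics, pixels), "camera_from_world" (4x4, takes a point from world to camera coordinates). Camera axes: x right, y up, looking along -z (the intrinsics and any distortion apply to the point x, -y, -z); pixel columns grow to the right and rows downward; lengths in mm; the calibration is good to about 2 mm. A picture is of the moment at which its call begins. There is no depth.
- finish_job(): hands the job in, once; it reports no verdict.
The state is a dict: "clock": time; "joints": joint angles; "joint_vel": joint speeds; "effort": joint torques, N m; "position": TCP position; "eef_rot": TCP orientation; "contact_force": force on the tool from outside, world axes, zero at the start; "torque": the same for the moment, N m; "gripper_width": finger opening in mm.
Only numpy, scipy, OpenCV 4.12 (cv2) and the standard library are available. Lean on these libraries where they do the work, as an engineer would, in place of code of your own. Each camera call takes 0.05 s, during which the arm holds its last target.

## Working session

There is one attempt and no reset: what is moved stays moved. The work goes in short steps, Python scripts to look and compute and a shell command to move; the robot and the scene stay as the last step left them, time stands still between calls to the robot, and variables do not carry over. Pictures are saved under pics/ and viewed, and the job is handed in when it is done.

```bash
mkdir -p pics
python3 - <<'E'
from plant import *
import cv2
s=observe()
for k,v in s.items(): print(k,v)
for n in("scene","top"):
    d=get_image(n); cv2.imwrite(f"pics/{n}0.png",d["pixels"][:,:,::-1]); print(n,d["intrinsics"],d["camera_from_world"],d.keys())
E
```

```text
clock 0.0
joints [-56.13652369  28.75493026 -24.45262447  88.89223515  12.65104474
  65.21962561 -12.05139536]
joint_vel [ 0.0289601  -0.0215038  -0.00825644 -0.02619677  0.08614396  0.05595485
  0.04082666]
effort [ 3.93739465e-04 -5.69528639e+01 -5.81566751e+00 -2.80936611e+01
  1.08077456e-02  1.21653659e-02  7.13964727e-07]
position [209.11552882 614.70198634 230.24042028]
eef_rot [-1.79886724e+02 -3.59092175e-03  1.61217393e+02]
contact_force [ 0.9099135  -0.03274868  0.60103381]
torque [ 0.05853738 -0.01596857  0.03587544]
gripper_width 85.48224668353981
scene [[438.60935211   0.         330.63049526]
 [  0.         438.60935211 203.79597497]
 [  0.           0.           1.        ]] [[-8.41639039e-03  9.99891401e-01 -1.20975813e-02 -1.97645912e+00]
 [-7.95556911e-01  6.34016180e-04  6.05878536e-01  3.79976454e+02]
 [ 6.05820408e-01  1.47236247e-02  7.95465177e-01 -1.21238386e+03]
 [ 0.00000000e+00  0.00000000e+00  0.00000000e+00  1.00000000e+00]] dict_keys(['pixels', 'intrinsics', 'camera_from_world'])
top [[393.19111315   0.         317.06058954]
 [  0.         393.19111315 197.77383077]
 [  0.           0.           1.        ]] [[-2.92532164e-02 -9.99102845e-01 -3.06227658e-02  2.53977031e+01]
 [ 9.94427622e-01 -3.21931788e-02  1.00385776e-01 -5.35712478e+02]
 [-1.01281559e-01 -2.75155173e-02  9.94477221e-01 -8.90547873e+02]
 [ 0.00000000e+00  0.00000000e+00  0.00000000e+00  1.00000000e+00]] dict_keys(['pixels', 'intrinsics', 'camera_from_world'])
```

View pics/scene0.png

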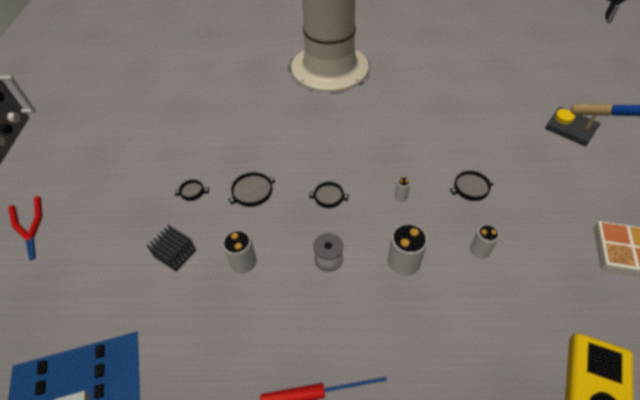

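View pics/top0.png

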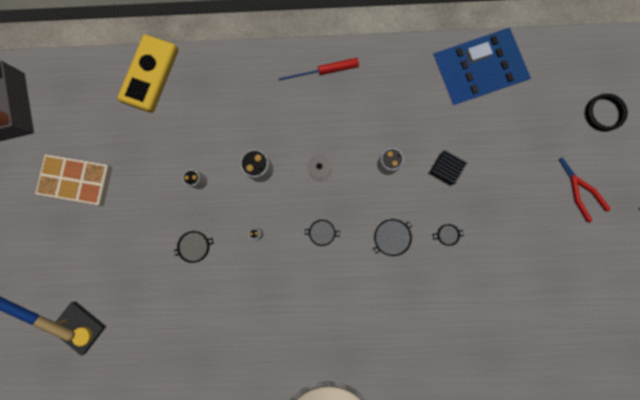

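The top view shows the cans at about (256,234) small, (193,178) medium, (391,159) large and (256,164) giant. The holders are at (448,234), (322,232), (193,246) and (393,237), the spool at (319,167) and the heat sink at (448,167). Next I'll measure them.

```bash
cat > h.py <<'E'
from plant import *
import numpy as np, cv2
def cam(d):
    T=np.array(d["camera_from_world"]);R=T[:3,:3];return np.array(d["intrinsics"]),R,T[:3,3],-R.T@T[:3,3]
def ray(d,uv,z):
    K,R,t,C=cam(d); uv=np.atleast_2d(np.asarray(uv,float))
    p=np.linalg.inv(K)@np.c_[uv,np.ones(len(uv))].T
    w=(R.T@(p*np.array([[1],[-1],[-1]]))).T
    return C+w*((z-C[2])/w[:,2])[:,None]
def proj(d,P):
    K,R,t,C=cam(d); q=R@np.asarray(P,float)+t; q=K@(q*[1,-1,-1]); return q[:2]/q[2]
def circ(P):
    A=np.c_[2*P[:,:2],np.ones(len(P))]; s=np.linalg.lstsq(A,(P[:,:2]**2).sum(1),rcond=None)[0]
    return s[:2],np.sqrt(s[2]+s[:2]@s[:2])
E
python3 - <<'E'
from h import *
for n in("top","scene"):
    d=get_image(n); print(n,"C",cam(d)[3].round(), "tcp px",proj(d,[209,615,230]).round())
    im=d["pixels"]; x=(slice(130,270),slice(160,480)) if n=="top" else (slice(160,280),slice(140,510))
    c=cv2.resize(im[x],None,fx=2.4,fy=2.4,interpolation=cv2.INTER_CUBIC) 
    cv2.imwrite(f"pics/{n}1.png",np.ascontiguousarray(c[:,:,::-1]))
    g=im.max(2); m=(g<55).astype(np.uint8)
    cs,_=cv2.findContours(m,cv2.RETR_EXTERNAL,cv2.CHAIN_APPROX_NONE)
    for k in cs:
        b=cv2.boundingRect(k); 
        if b[2]*b[3]<25 or not(x[1].start<b[0]<x[1].stop and x[0].start<b[1]<x[0].stop): continue
        o=[]
        for z in (14,55,65,75,85):
            P=ray(d,k[:,0],z); cc,r=circ(P); o.append((z,*cc.round(),round(r,1)))
        print(b,o)
E
```

```text
top C [443. -16. 940.] tcp px [-21. 380.]
(376, 246, 5, 5) [(14, np.float64(414.0), np.float64(-128.0), np.float64(4.6)), (55, np.float64(416.0), np.float64(-123.0), np.float64(4.4)), (65, np.float64(416.0), np.float64(-122.0), np.float64(4.4)), (75, np.float64(416.0), np.float64(-120.0), np.float64(4.3)), (85, np.float64(417.0), np.float64(-119.0), np.float64(4.3))]
(197, 232, 16, 29) [(14, np.float64(433.0), np.float64(300.0), np.float64(31.3)), (55, np.float64(433.0), np.float64(286.0), np.float64(29.9)), (65, np.float64(433.0), np.float64(283.0), np.float64(29.6)), (75, np.float64(433.0), np.float64(279.0), np.float64(29.3)), (85, np.float64(433.0), np.float64(276.0), np.float64(28.9))]
(177, 232, 19, 30) [(14, np.float64(432.0), np.float64(308.0), np.float64(34.2)), (55, np.float64(432.0), np.float64(294.0), np.float64(32.7)), (65, np.float64(432.0), np.float64(290.0), np.float64(32.3)), (75, np.float64(432.0), np.float64(287.0), np.float64(31.9)), (85, np.float64(432.0), np.float64(283.0), np.float64(31.6))]
(252, 230, 4, 7) [(14, np.float64(459.0), np.float64(161.0), np.float6
[... 5539 characters left out ...]
float64(-259.0), np.float64(22.3))]
(232, 173, 42, 19) [(14, np.float64(447.0), np.float64(-162.0), np.float64(41.6)), (55, np.float64(480.0), np.float64(-152.0), np.float64(39.2)), (65, np.float64(488.0), np.float64(-149.0), np.float64(38.7)), (75, np.float64(497.0), np.float64(-147.0), np.float64(38.1)), (85, np.float64(505.0), np.float64(-144.0), np.float64(37.5))]
(457, 171, 35, 18) [(14, np.float64(436.0), np.float64(308.0), np.float64(34.0)), (55, np.float64(470.0), np.float64(291.0), np.float64(32.1)), (65, np.float64(478.0), np.float64(287.0), np.float64(31.6)), (75, np.float64(487.0), np.float64(283.0), np.float64(31.1)), (85, np.float64(495.0), np.float64(279.0), np.float64(30.6))]
```

```bash
sleep 1
```

```text
(no output)
```

View pics/top1.png

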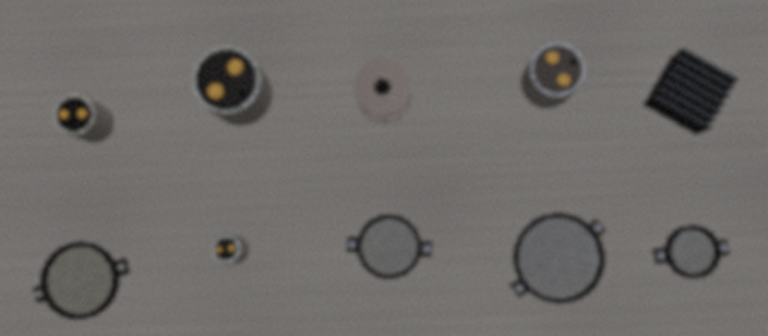

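View pics/scene1.png

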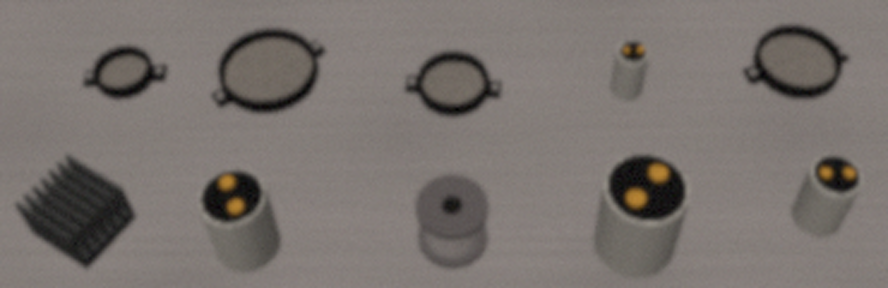

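The crops show all ten objects clearly. The large can's disc reflects in the top view, so I'll measure with masks relative to the local background and compare the fitted sizes with the known ones.

```bash
cat > meas.py <<'E'
from h import *
seeds={"top":dict(small=(256,234),medium=(193,178),large=(391,159),giant=(256,164),Hsmall=(448,234),Hmedium=(322,232),Hlarge=(193,246),Hgiant=(393,237)),
"scene":dict(small=(403,182),medium=(490,233),large=(237,241),giant=(410,238),Hsmall=(192,189),Hmedium=(329,194),Hlarge=(473,185),Hgiant=(252,189))}
H=dict(small=55,medium=65,large=75,giant=85)
S=4
def disc(d,seed,z,hold):
    x,y=seed; w=40
    im=d["pixels"][y-w:y+w,x-w:x+w]; im=cv2.resize(im,None,fx=S,fy=S,interpolation=cv2.INTER_CUBIC)
    g=im.max(2).astype(int); sat=g-im.min(2); bg=np.median(g)
    m=((g<bg*.72)|((sat>45)&(not hold))).astype(np.uint8)
    cs,hier=cv2.findContours(m,cv2.RETR_CCOMP,cv2.CHAIN_APPROX_NONE)
    if hold: # inner boundary of ring
        ks=[k for k,h in zip(cs,hier[0]) if h[3]>=0]
        if not ks: return None
    else: ks=[k for k,h in zip(cs,hier[0]) if h[3]<0]
    ks=[k for k in ks if cv2.contourArea(k)>300 and cv2.pointPolygonTest(k,(w*S,w*S),True)>-12]
    if not ks: return None
    k=max(ks,key=cv2.contourArea)
    if not hold: k=cv2.convexHull(k)
    uv=(k[:,0]+.5)/S-.5+[x-w,y-w]
    P=ray(d,uv,z); c,r=circ(P)
    for _ in range(3):
        e=abs(np.hypot(*(P[:,:2]-c).T)-r); Q=P[e<=max(1.5,np.percentile(e,85))]; c,r=circ(Q)
    return c,r
def run(names):
    for n in ("top","scene"):
        d=get_image(n)
        for k in names:
            hold=k[0]=="H"; o=disc(d,seeds[n][k],9 if hold else H[k]-1,hold)
            print(n,k,None if o is None else (o[0].round(1),round(o[1]*2,1)))
if __name__=="__main__": run(seeds["top"])
E
python3 meas.py
```

```text
top small (array([457.9, 153.2]), np.float64(19.5))
top medium (array([588.5, 294.5]), np.float64(32.3))
top large (array([ 613.9, -161.3]), np.float64(41.9))
top giant (array([613.2, 145.5]), np.float64(55.7))
top Hsmall (array([ 442.4, -294.3]), np.float64(40.0))
top Hmedium (array([455.9,   0.8]), np.float64(52.5))
top Hlarge (array([431.9, 307.9]), np.float64(63.1))
top Hgiant (array([ 439.9, -164.4]), np.float64(76.7))
scene small (array([461.3, 154.1]), np.float64(20.5))
scene medium (array([591.7, 294.6]), np.float64(32.4))
scene large (array([ 617.9, -160.2]), np.float64(44.6))
scene giant (array([616.2, 145.9]), np.float64(56.7))
scene Hsmall (array([ 445.1, -293.6]), np.float64(34.0))
scene Hmedium (array([458.2,   1.5]), np.float64(47.4))
scene Hlarge (array([433.7, 308.4]), np.float64(57.8))
scene Hgiant (array([ 442.7, -164.3]), np.float64(70.7))
```

Both views agree within about 4 mm, and the sizes order correctly. I'll use the means. Next is a helper that converts a world target to a tool shift, starting with the medium can.

```bash
cat > go.py <<'E'
import sys
from h import *
from scipy.spatial.transform import Rotation as Ro
s=observe(); R=Ro.from_euler('xyz',s["eef_rot"],degrees=True).as_matrix(); p=np.array(s["position"])
print(round(s["clock"],1),p.round(1),np.round(s["eef_rot"],1),"w",round(s["gripper_width"],1),"f",np.round(s["contact_force"],1),"j",np.round(s["joints"]))
for a in sys.argv[1:]:
    t=np.array([float(v) for v in a.split(',')]); print(a,(R.T@(t-p)/1000).round(4))
E
python3 go.py 590.1,294.5,230 590.1,294.5,110 590.1,294.5,20
```

```text
0.3 [209.2 615.2 230.9] [-180.    -0.   161.2] w 85.4 f [-0.7 -0.9  0.2] j [-56.  29. -24.  89.  13.  65. -12.]
590.1,294.5,230 [-0.4639 -0.181   0.001 ]
590.1,294.5,110 [-0.4639 -0.1809  0.121 ]
590.1,294.5,20 [-0.4639 -0.1808  0.211 ]
```

```bash
python3 -m pendant '[[[0.085,-0.116,-0.045,0,0],[0.085,-0.232,-0.09,0,0],[0.085,-0.35,-0.135,0,0],[0.085,-0.464,-0.181,0,0],[0.085,-0.464,-0.181,0.03,0],[0.085,-0.464,-0.181,0.06,0],[0.085,-0.464,-0.181,0.08,0],[0.085,-0.464,-0.181,0.1,0],[0.085,-0.464,-0.181,0.1,0],[0.085,-0.464,-0.181,0.1,0],[0.085,-0.464,-0.181,0.1,0],[0.085,-0.464,-0.181,0.1,0]]]' 40; python3 go.py 590.1,294.5,110 590.1,294.5,20
```

```text
clock: 1.5
position: [591.9, 289.8, 128.9]
eef_rot: [-179.8, -0.0, 160.9]
contact_force: [-0.0, -0.4, 0.5]
gripper_width: 85.0
1.5 [591.9 289.8 128.9] [-179.8   -0.   160.9] w 85.0 f [-0.  -0.4  0.5] j [-17.  35. -16.  92.  11.  55.  34.]
590.1,294.5,110 [0.0032 0.0039 0.0189]
590.1,294.5,20 [0.0032 0.0043 0.1089]
```

```bash
python3 -m pendant '[[[0.085,0.003,0.004,0.03,0],[0.085,0.003,0.004,0.03,0],[0.085,0.003,0.004,0.03,0]]]'; python3 go.py 590.1,294.5,20
python3 - <<'E'
from h import *
d=get_image("scene"); im=d["pixels"][100:360,300:640]
cv2.imwrite("pics/s2.png",np.ascontiguousarray(cv2.resize(im,None,fx=2.2,fy=2.2)[:,:,::-1]))
E
```

```text
clock: 1.8
position: [588.5, 296.4, 99.2]
eef_rot: [-179.8, -0.1, 161.0]
contact_force: [-0.3, 0.5, 0.7]
gripper_width: 85.0
1.8 [588.5 296.4  99.2] [-1.798e+02 -1.000e-01  1.610e+02] w 85.0 f [-0.3  0.5  0.7] j [-18.  37. -16.  93.  12.  52.  33.]
590.1,294.5,20 [-0.0023 -0.0009  0.0792]
```

View pics/s2.png

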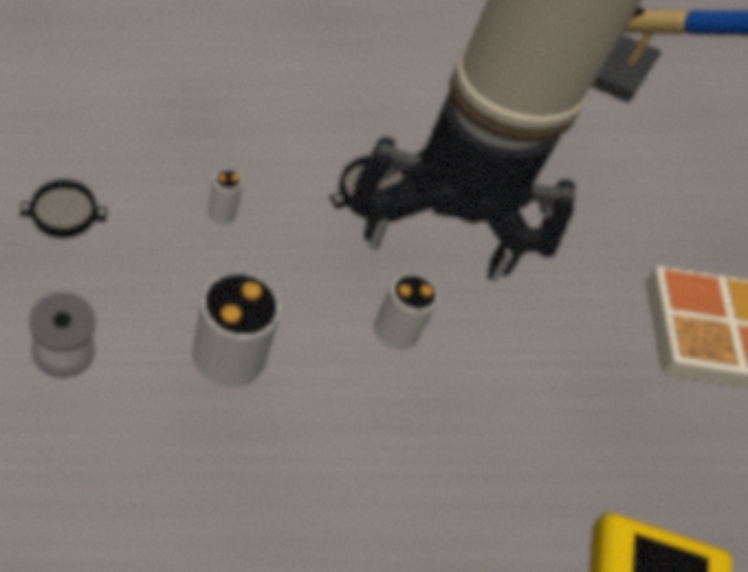

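The open jaws hang above the medium can, with tips at roughly (470,209) and (526,224) in full-image pixels. I'll check their midpoint against the measured TCP.

Run:
```python
from h import *
d=get_image("scene")
for z in(99,105,112,118): print(z,proj(d,[588.5,296.4,z]).round(1), ray(d,[498.2,216.4],z).round(1))
```

```text
99 [494.2 219.7] [[581.3 304.9  99. ]]
105 [495.2 217.7] [[585.6 302.2 105. ]]
112 [496.4 215.4] [[590.6 299.1 112. ]]
118 [497.4 213.4] [[595.  296.4 118. ]]
```

The midpoint matches within about 3 mm, so I'll descend and grip.

```bash
python3 -m pendant '[[[0.085,-0.002,-0.001,0.03,0],[0.085,-0.002,-0.001,0.06,0],[0.085,-0.002,-0.001,0.077,0],[0.085,-0.002,-0.001,0.077,0],[0.085,-0.002,-0.001,0.077,0],[0.03,-0.002,-0.001,0.077,0],[0.03,-0.002,-0.001,0.077,0],[0.03,-0.002,-0.001,0.077,0],[0.03,-0.002,-0.001,0.077,0],[0.03,-0.002,-0.001,0.077,0],[0.03,-0.002,-0.001,0.077,0],[0.03,-0.002,-0.001,0.077,0]]]' 40; python3 go.py 457,1.1,140
```

```text
clock: 3.1
position: [592.6, 294.9, 24.9]
eef_rot: [-179.9, 0.1, 161.0]
contact_force: [-0.8, -0.5, 6.9]
gripper_width: 38.4
3.1 [592.6 294.9  24.9] [-1.799e+02  1.000e-01  1.610e+02] w 38.4 f [-0.8 -0.5  6.9] j [-19.  43. -14.  94.  14.  45.  32.]
457,1.1,140 [ 0.0322 -0.3221 -0.1148]
```

```bash
python3 -m pendant '[[[0.03,0,0,-0.04,0],[0.03,0,0,-0.08,0],[0.03,0,0,-0.115,0],[0.03,0.008,-0.08,-0.115,0],[0.03,0.016,-0.16,-0.115,0],[0.03,0.024,-0.24,-0.115,0],[0.03,0.032,-0.322,-0.115,0],[0.03,0.032,-0.322,-0.115,0],[0.03,0.032,-0.322,-0.115,0],[0.03,0.032,-0.322,-0.115,0],[0.03,0.032,-0.322,-0.115,0],[0.03,0.032,-0.322,-0.115,0]]]'; python3 go.py 457,1.1,60
python3 - <<'E'
from h import *
d=get_image("scene"); im=d["pixels"][100:300,200:500]
cv2.imwrite("pics/s3.png",np.ascontiguousarray(cv2.resize(im,None,fx=2.5,fy=2.5)[:,:,::-1]))
E
```

```text
clock: 4.3
position: [457.4, 1.0, 140.4]
eef_rot: [-180.0, 0.1, 160.9]
contact_force: [0.8, -0.2, -0.1]
gripper_width: 37.9
4.3 [457.4   1.  140.4] [-1.800e+02  1.000e-01  1.609e+02] w 37.9 f [ 0.8 -0.2 -0.1] j [  9.  15. -15. 121.   6.  45.  62.]
457,1.1,60 [0.0006 0.     0.0804]
```

View pics/s3.png

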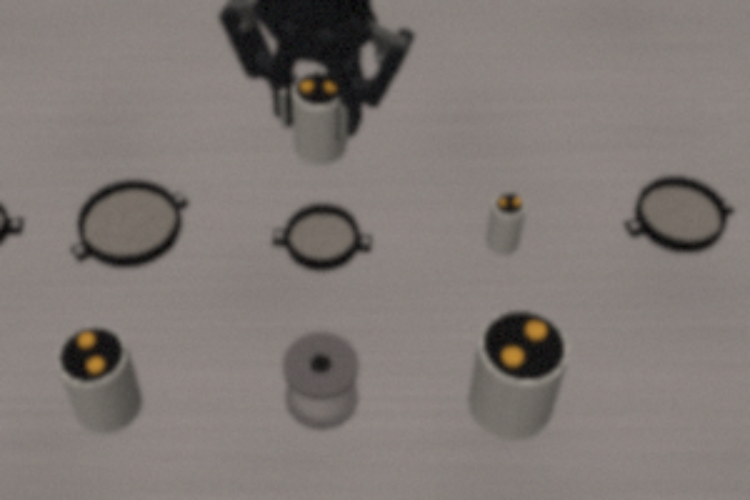

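The can hangs upright above the medium holder, around crop pixel (320,235), so I'll lower it in steps.

```bash
python3 -m pendant '[[[0.03,0,0,0.03,0],[0.03,0,0,0.06,0],[0.03,0,0,0.085,0],[0.03,0,0,0.095,0],[0.03,0,0,0.1,0],[0.03,0,0,0.104,0],[0.03,0,0,0.107,0],[0.03,0,0,0.109,0],[0.03,0,0,0.109,0],[0.03,0,0,0.109,0],[0.03,0,0,0.109,0]]]'; python3 go.py 457,1.1,29;  python3 go.py 457,1.1,29
```

```text
clock: 5.45
position: [458.3, 1.8, 31.8]
eef_rot: [180.0, 0.2, 161.0]
contact_force: [-0.3, 0.3, -0.2]
gripper_width: 38.2
5.5 [458.3   1.8  31.8] [180.    0.2 161. ] w 38.2 f [-0.3  0.3 -0.2] j [  7.  27. -12. 124.  11.  30.  58.]
457,1.1,29 [ 0.001  -0.0011  0.0028]
5.5 [458.3   1.8  31.8] [180.    0.2 161. ] w 38.2 f [-0.3  0.3 -0.2] j [  7.  27. -12. 124.  11.  30.  58.]
457,1.1,29 [ 0.001  -0.0011  0.0028]
```

Not in contact yet, so I'll creep down until it touches.

```bash
python3 -m pendant '[[[0.03,0,0,0.001,0],[0.03,0,0,0.002,0],[0.03,0,0,0.002,0],[0.03,0,0,0.002,0]]]'; python3 -m pendant '[[[0.03,0,0,0.001,0],[0.03,0,0,0.001,0],[0.03,0,0,0.001,0]]]'
```

```text
clock: 5.85
position: [458.3, 1.8, 29.7]
eef_rot: [180.0, 0.2, 161.0]
contact_force: [0.5, 0.1, -0.8]
gripper_width: 38.4
clock: 6.15
position: [458.4, 1.8, 28.8]
eef_rot: [180.0, 0.2, 161.0]
contact_force: [-0.8, -0.1, 0.7]
gripper_width: 38.0
```

```bash
python3 -m pendant '[[[0.03,0,0,0.001,0],[0.03,0,0,0.001,0],[0.03,0,0,0.001,0]]]'; python3 -m pendant '[[[0.05,0,0,0,0],[0.085,0,0,0,0],[0.085,0,0,0,0],[0.085,0,0,0,0],[0.085,0,0,0,0],[0.085,0,0,-0.05,0],[0.085,0,0,-0.1,0],[0.085,0,0,-0.12,0],[0.085,0,0,-0.12,0],[0.085,0,0,-0.12,0],[0.085,0,0,-0.12,0]]]'; python3 go.py 459.6,153.6,150 459.6,153.6,15
```

```text
clock: 6.45
position: [458.5, 1.8, 28.8]
eef_rot: [-180.0, 0.2, 161.0]
contact_force: [-4.0, 0.5, 13.4]
gripper_width: 37.9
clock: 7.55
position: [457.0, 1.9, 147.6]
eef_rot: [-179.9, 0.1, 161.0]
contact_force: [0.3, 1.0, -0.1]
gripper_width: 85.0
7.5 [457.    1.9 147.6] [-1.799e+02  1.000e-01  1.610e+02] w 85.0 f [ 0.3  1.  -0.1] j [ 10.  15. -15. 120.   5.  46.  62.]
459.6,153.6,150 [ 0.0469  0.1443 -0.0026]
459.6,153.6,15 [0.0471 0.1445 0.1324]
```

```bash
python3 -m pendant '[[[0.085,0.016,0.048,0,0],[0.085,0.032,0.096,0,0],[0.085,0.047,0.144,0,0],[0.085,0.047,0.144,0.03,0],[0.085,0.047,0.144,0.03,0],[0.085,0.047,0.144,0.03,0],[0.085,0.047,0.144,0.03,0],[0.085,0.047,0.144,0.03,0]]]'; python3 go.py 459.6,153.6,15; python3 meas.py
```

```text
clock: 8.35
position: [460.1, 152.2, 117.9]
eef_rot: [-179.9, 0.1, 160.9]
contact_force: [-0.6, 0.1, 1.0]
gripper_width: 84.9
8.3 [460.1 152.2 117.9] [-1.799e+02  1.000e-01  1.609e+02] w 84.9 f [-0.6  0.1  1. ] j [ -5.  20. -19. 118.  10.  43.  41.]
459.6,153.6,15 [0.0011 0.0012 0.1029]
top small (array([464.7, 143.9]), np.float64(112.4))
top medium None
top large (array([ 613.9, -161.3]), np.float64(41.8))
top giant (array([613.2, 145.6]), np.float64(55.7))
top Hsmall (array([ 442.4, -294.3]), np.float64(39.7))
top Hmedium (array([455.8,   0.9]), np.float64(52.5))
top Hlarge None
top Hgiant (array([ 439.9, -164.3]), np.float64(76.6))
scene small (array([461.1, 153.9]), np.float64(20.5))
scene medium None
scene large (array([ 617.9, -160.2]), np.float64(44.5))
scene giant (array([616.2, 146. ]), np.float64(56.6))
scene Hsmall (array([ 445.2, -293.6]), np.float64(34.0))
scene Hmedium None
scene Hlarge (array([433.6, 308.3]), np.float64(57.9))
scene Hgiant (array([ 442.6, -164.2]), np.float64(70.8))
```

```bash
python3 -m pendant '[[[0.085,0.001,0.001,0.04,0],[0.085,0.001,0.001,0.075,0],[0.085,0.001,0.001,0.102,0],[0.085,0.001,0.001,0.102,0],[0.085,0.001,0.001,0.102,0],[0.015,0.001,0.001,0.102,0],[0.015,0.001,0.001,0.102,0],[0.015,0.001,0.001,0.102,0],[0.015,0.001,0.001,0.102,0],[0.015,0.001,0.001,0.102,0],[0.015,0.001,0.001,0.102,0],[0.015,0.001,0.001,0.102,0]]]' 40;  python3 -m pendant '[[[0.015,0,0,0,0],[0.015,0,0,0,0]]]'; python3 go.py 443.7,-294,140
python3 - <<'E'
from h import *
for n,x in (("scene",(100,300,200,500)),("top",(130,270,230,450))):
    d=get_image(n); im=d["pixels"][x[0]:x[1],x[2]:x[3]]
    cv2.imwrite(f"pics/{n}4.png",np.ascontiguousarray(cv2.resize(im,None,fx=2.5,fy=2.5)[:,:,::-1]))
E
```

```text
clock: 9.65
position: [460.3, 153.8, 16.9]
eef_rot: [-180.0, 0.2, 160.9]
contact_force: [-1.1, -1.1, 6.8]
gripper_width: 25.9
clock: 9.85
position: [460.5, 153.8, 17.2]
eef_rot: [180.0, 0.2, 160.9]
contact_force: [-0.1, 0.3, -1.0]
gripper_width: 26.1
9.8 [460.5 153.8  17.2] [180.    0.2 160.9] w 26.1 f [-0.1  0.3 -1. ] j [ -9.  31. -15. 120.  15.  31.  35.]
443.7,-294,140 [-0.1312 -0.4286 -0.1224]
```

View pics/scene4.png

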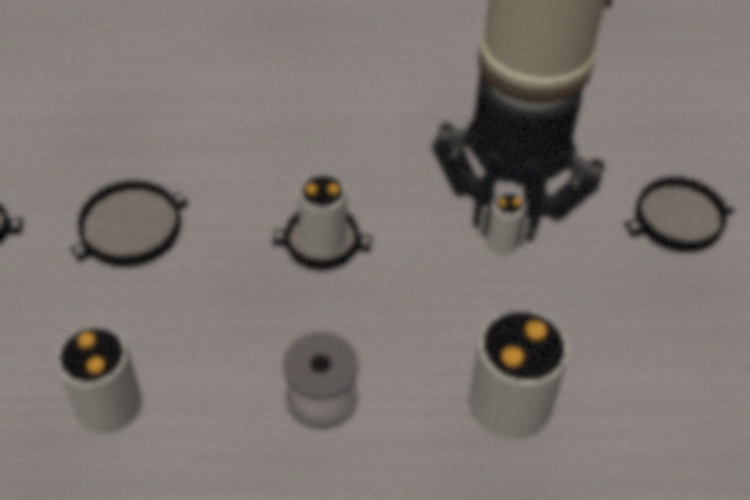

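View pics/top4.png

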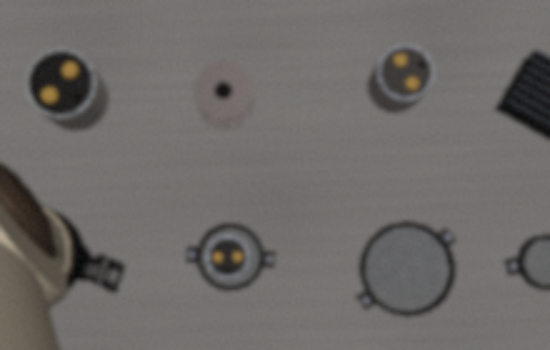

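The medium can is well centred in its holder and the small can is gripped. Carrying it to the small holder.

```bash
python3 -m pendant '[[[0.015,0,0,-0.04,0],[0.015,0,0,-0.08,0],[0.015,0,0,-0.12,0],[0.015,-0.022,-0.071,-0.122,0],[0.015,-0.044,-0.142,-0.122,0],[0.015,-0.066,-0.214,-0.122,0],[0.015,-0.088,-0.285,-0.122,0],[0.015,-0.11,-0.357,-0.122,0],[0.015,-0.131,-0.428,-0.122,0],[0.015,-0.131,-0.428,-0.122,0],[0.015,-0.131,-0.428,-0.122,0],[0.015,-0.131,-0.428,-0.122,0]]]'; python3 -m pendant '[[[0.015,0,0,0,0],[0.015,0,0,0,0]]]';python3 go.py 443.7,-294,22
```

```text
clock: 11.15
position: [442.9, -295.6, 139.4]
eef_rot: [-180.0, 0.2, 160.9]
contact_force: [0.8, 0.9, -0.3]
gripper_width: 25.8
clock: 11.35
position: [441.9, -297.0, 138.9]
eef_rot: [-180.0, 0.1, 160.7]
contact_force: [0.1, -0.1, -1.1]
gripper_width: 25.9
11.3 [ 441.9 -297.   138.9] [-1.800e+02  1.000e-01  1.607e+02] w 25.9 f [ 0.1 -0.1 -1.1] j [ 37.  22.  -8. 111.   4.  47.  98.]
443.7,-294,22 [-0.0004  0.0034  0.1169]
```

```bash
python3 -m pendant '[[[0.015,0,0.003,0.03,0],[0.015,0,0.003,0.06,0],[0.015,0,0.003,0.085,0],[0.015,0,0.003,0.098,0],[0.015,0,0.003,0.106,0],[0.015,0,0.003,0.11,0],[0.015,0,0.003,0.113,0],[0.015,0,0.003,0.115,0],[0.015,0,0.003,0.115,0],[0.015,0,0.003,0.115,0]]]'; python3 go.py 443.7,-294,21; python3 -m pendant '[[[0.015,0,0,0,0],[0.015,0,0,0.001,0],[0.015,0,0,0.001,0],[0.015,0,0,0.001,0]]]'
```

```text
clock: 12.35
position: [443.5, -294.5, 24.4]
eef_rot: [-180.0, 0.2, 160.6]
contact_force: [-0.2, -0.1, 0.8]
gripper_width: 25.9
12.3 [ 443.5 -294.5   24.4] [-180.     0.2  160.6] w 25.9 f [-0.2 -0.1  0.8] j [ 36.  32.  -6. 114.   6.  34.  96.]
443.7,-294,21 [0.     0.0006 0.0034]
clock: 12.75
position: [443.5, -294.5, 23.4]
eef_rot: [-180.0, 0.2, 160.6]
contact_force: [0.6, -0.2, 0.3]
gripper_width: 26.3
```

```bash
python3 -m pendant '[[[0.015,0,0,0.001,0],[0.015,0,0,0.002,0],[0.015,0,0,0.002,0],[0.015,0,0,0.002,0]]]';python3 -m pendant '[[[0.015,0,0,0.001,0],[0.015,0,0,0.001,0],[0.015,0,0,0.001,0]]]'
```

```text
clock: 13.15
position: [443.4, -294.5, 21.3]
eef_rot: [-180.0, 0.2, 160.6]
contact_force: [1.2, 0.2, -0.9]
gripper_width: 26.0
clock: 13.45
position: [443.6, -294.6, 21.0]
eef_rot: [-180.0, 0.2, 160.6]
contact_force: [-1.7, 0.9, 7.2]
gripper_width: 26.0
```

Contact at 21.0 mm, as predicted. Releasing and going up.

```bash
python3 -m pendant '[[[0.05,0,0,0,0],[0.085,0,0,0,0],[0.085,0,0,0,0],[0.085,0,0,0,0],[0.085,0,0,0,0],[0.085,0,0,-0.05,0],[0.085,0,0,-0.1,0],[0.085,0,0,-0.13,0],[0.085,0,0,-0.13,0],[0.085,0,0,-0.13,0],[0.085,0,0,-0.13,0]]]'; python3 go.py 614.7,145.7,180
```

```text
clock: 14.55
position: [442.1, -293.8, 149.7]
eef_rot: [-180.0, 0.1, 160.6]
contact_force: [-0.3, 0.4, -0.8]
gripper_width: 85.0
14.6 [ 442.1 -293.8  149.7] [-1.800e+02  1.000e-01  1.606e+02] w 85.0 f [-0.3  0.4 -0.8] j [ 37.  21.  -8. 111.   4.  49.  98.]
614.7,145.7,180 [-0.0172  0.4718 -0.0303]
```

Next the large can at (616,-161).

```bash
python3 go.py 615.9,-160.7,130
```

```text
14.6 [ 442.1 -293.8  149.7] [-1.800e+02  1.000e-01  1.606e+02] w 85.0 f [-0.3  0.4 -0.8] j [ 37.  21.  -8. 111.   4.  49.  98.]
615.9,-160.7,130 [-0.1198  0.1831  0.0198]
```

```bash
python3 -m pendant '[[[0.085,-0.03,0.046,0,0],[0.085,-0.06,0.092,0,0],[0.085,-0.09,0.138,0,0],[0.085,-0.12,0.183,0.01,0],[0.085,-0.12,0.183,0.02,0],[0.085,-0.12,0.183,0.02,0],[0.085,-0.12,0.183,0.02,0],[0.085,-0.12,0.183,0.02,0],[0.085,-0.12,0.183,0.02,0]]]'; python3 go.py 615.9,-160.7,25;python3 - <<'E'
from h import *
for n,x in (("scene",(100,300,130,430)),("top",(100,270,330,500))):
    d=get_image(n); im=d["pixels"][x[0]:x[1],x[2]:x[3]]
    cv2.imwrite(f"pics/{n}5.png",np.ascontiguousarray(cv2.resize(im,None,fx=2.5,fy=2.5)[:,:,::-1]))
E
```

```text
clock: 15.45
position: [615.0, -162.9, 129.9]
eef_rot: [-179.9, 0.0, 160.5]
contact_force: [-0.6, 0.3, -0.5]
gripper_width: 85.0
15.4 [ 615.  -162.9  129.9] [-179.9    0.   160.5] w 85.0 f [-0.6  0.3 -0.5] j [ 20.  32. -10.  96.   7.  53.  78.]
615.9,-160.7,25 [-0.      0.0024  0.1049]
```

View pics/scene5.png

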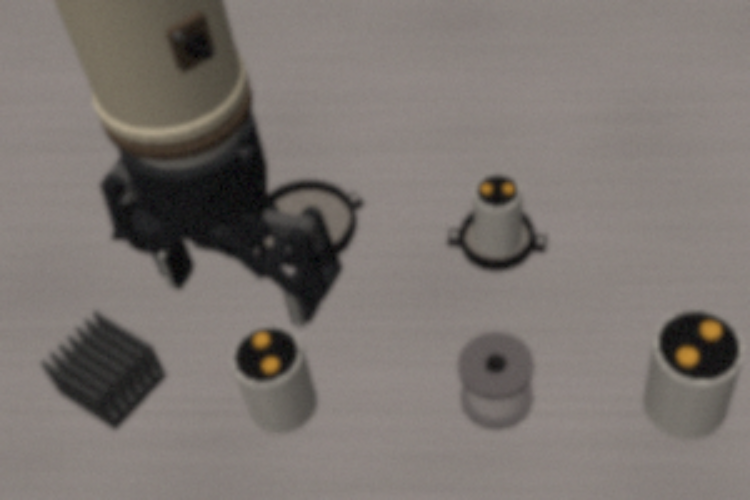

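View pics/top5.png

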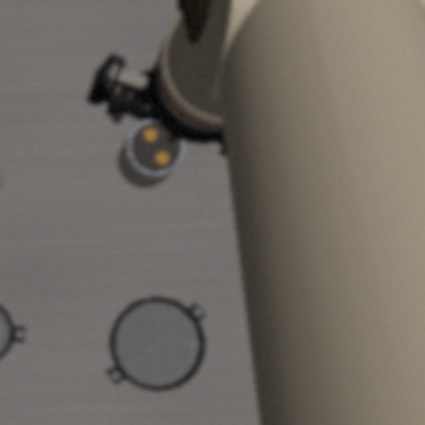

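Run:
```python
from h import *
d=get_image("scene")
for z in(130,143): print(z,ray(d,[226.2,220.6],z).round(1))
```

```text
130 [[ 612.2 -167.6  130. ]]
143 [[ 621.3 -163.6  143. ]]
```

The jaw midpoint agrees with the TCP and clears the heat sink. Descending and gripping.

```bash
python3 -m pendant '[[[0.085,0,0.002,0.03,0],[0.085,0,0.002,0.06,0],[0.085,0,0.002,0.085,0],[0.085,0,0.002,0.103,0],[0.085,0,0.002,0.103,0],[0.085,0,0.002,0.103,0],[0.045,0,0.002,0.103,0],[0.045,0,0.002,0.103,0],[0.045,0,0.002,0.103,0],[0.045,0,0.002,0.103,0],[0.045,0,0.002,0.103,0],[0.045,0,0.002,0.103,0]]]' 50;  python3 -m pendant '[[[0.04,0,0,0,0],[0.04,0,0,0,0]]]'; python3 go.py 615.9,-160.7,145
```

```text
clock: 16.8
position: [617.8, -160.8, 29.0]
eef_rot: [-180.0, 0.3, 160.5]
contact_force: [-1.8, -0.1, 6.4]
gripper_width: 49.9
clock: 17.0
position: [617.7, -160.7, 29.2]
eef_rot: [-180.0, 0.3, 160.5]
contact_force: [0.3, 0.1, -2.9]
gripper_width: 50.2
17.0 [ 617.7 -160.7   29.2] [-180.     0.3  160.5] w 50.2 f [ 0.3  0.1 -2.9] j [19. 40. -9. 98.  8. 42. 76.]
615.9,-160.7,145 [ 0.0012 -0.0006 -0.1159]
```

```bash
python3 -m pendant '[[[0.04,0,0,-0.04,0],[0.04,0,0,-0.08,0],[0.04,0,0,-0.12,0],[0.04,0,0,-0.12,0],[0.04,0,0,-0.12,0],[0.04,0,0,-0.12,0]]]'; python3 go.py 433.5,308.1,149
```

```text
clock: 17.6
position: [615.7, -160.2, 147.3]
eef_rot: [-180.0, 0.1, 160.5]
contact_force: [-0.6, 0.8, -2.6]
gripper_width: 50.0
17.6 [ 615.7 -160.2  147.3] [-1.800e+02  1.000e-01  1.605e+02] w 50.0 f [-0.6  0.8 -2.6] j [ 20.  31. -10.  96.   6.  54.  78.]
433.5,308.1,149 [ 0.3278  0.3809 -0.0024]
```

```bash
python3 -m pendant '[[[0.04,0.03,0.035,0,0],[0.04,0.06,0.07,0,0],[0.04,0.09,0.105,0,0],[0.04,0.12,0.14,0,0],[0.04,0.15,0.175,0,0],[0.04,0.18,0.21,0,0],[0.04,0.21,0.245,0,0],[0.04,0.24,0.28,0,0],[0.04,0.27,0.315,0,0],[0.04,0.3,0.35,0,0],[0.04,0.328,0.381,0,0],[0.04,0.328,0.381,0,0]]]';  python3 -m pendant '[[[0.04,0,0,0,0],[0.04,0,0,0,0],[0.04,0,0,0,0]]]'; python3 go.py 433.5,308.1,33
python3 - <<'E'
from h import *
d=get_image("scene"); x=(80,280,300,600)
im=d["pixels"][x[0]:x[1],x[2]:x[3]]
cv2.imwrite(f"pics/scene6.png",np.ascontiguousarray(cv2.resize(im,None,fx=2.5,fy=2.5)[:,:,::-1]))
E
```

```text
clock: 18.8
position: [428.0, 315.2, 145.2]
eef_rot: [180.0, -0.2, 161.2]
contact_force: [0.3, 0.3, -2.1]
gripper_width: 49.9
clock: 19.1
position: [428.1, 313.6, 144.3]
eef_rot: [-179.9, -0.3, 161.0]
contact_force: [-0.3, -0.3, -1.9]
gripper_width: 50.1
19.1 [428.1 313.6 144.3] [-179.9   -0.3  161. ] w 50.1 f [-0.3 -0.3 -1.9] j [-23.  22. -20. 110.  10.  49.  24.]
433.5,308.1,33 [-0.0074 -0.0033  0.1113]
```

View pics/scene6.png

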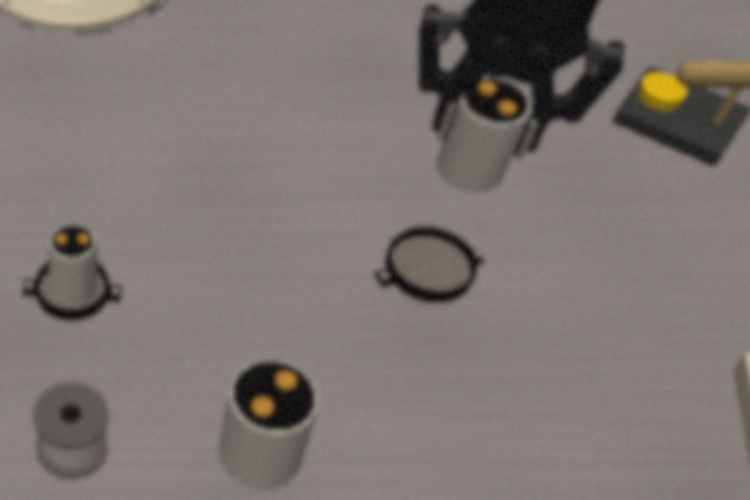

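The can is upright near holder_large, about 8 mm off. I'll correct while descending to a height above the rim and re-check.

```bash
python3 -m pendant '[[[0.04,-0.007,-0.003,0.03,0],[0.04,-0.007,-0.003,0.06,0],[0.04,-0.007,-0.003,0.075,0],[0.04,-0.007,-0.003,0.08,0],[0.04,-0.007,-0.003,0.08,0],[0.04,-0.007,-0.003,0.08,0],[0.04,-0.007,-0.003,0.08,0]]]'; python3 go.py 433.5,308.1,34
```

```text
clock: 19.85
position: [434.6, 309.3, 65.8]
eef_rot: [179.9, -0.2, 161.0]
contact_force: [0.5, -1.0, -2.5]
gripper_width: 50.4
19.9 [434.6 309.3  65.8] [179.9  -0.2 161. ] w 50.4 f [ 0.5 -1.  -2.5] j [-24.  29. -18. 113.  13.  40.  21.]
433.5,308.1,34 [ 0.0006 -0.0015  0.0318]
```

```bash
python3 -m pendant '[[[0.04,0,-0.001,0.01,0],[0.04,0,-0.001,0.02,0],[0.04,0,-0.001,0.025,0],[0.04,0,-0.001,0.028,0],[0.04,0,-0.001,0.03,0],[0.04,0,-0.001,0.03,0],[0.04,0,-0.001,0.03,0]]]'; python3 -m pendant '[[[0.04,0,0,0.001,0],[0.04,0,0,0.001,0],[0.04,0,0,0.001,0]]]';python3 -m pendant '[[[0.04,0,0,0.001,0],[0.04,0,0,0.001,0],[0.04,0,0,0.001,0]]]'
```

```text
clock: 20.55
position: [434.3, 308.5, 35.9]
eef_rot: [179.9, -0.1, 161.0]
contact_force: [-0.4, -0.3, -1.9]
gripper_width: 50.2
clock: 20.85
position: [434.4, 308.5, 35.0]
eef_rot: [179.9, -0.1, 161.0]
contact_force: [0.6, -0.1, -0.7]
gripper_width: 49.7
clock: 21.15
position: [434.4, 308.6, 34.0]
eef_rot: [179.9, -0.1, 161.0]
contact_force: [-0.5, 0.4, -2.4]
gripper_width: 50.2
```

```bash
python3 -m pendant '[[[0.04,0,0,0.001,0],[0.04,0,0,0.001,0],[0.04,0,0,0.001,0]]]';python3 -m pendant '[[[0.04,0,0,0.001,0],[0.04,0,0,0.001,0],[0.04,0,0,0.001,0]]]'
```

```text
clock: 21.45
position: [434.5, 308.6, 33.1]
eef_rot: [179.9, -0.1, 161.0]
contact_force: [0.2, 0.6, -0.2]
gripper_width: 49.7
clock: 21.75
position: [434.4, 308.7, 33.0]
eef_rot: [179.9, -0.1, 161.0]
contact_force: [-2.4, -2.0, 9.3]
gripper_width: 50.2
```

Touchdown at 33.0 mm, as predicted. Releasing.

```bash
python3 -m pendant '[[[0.06,0,0,0,0],[0.085,0,0,0,0],[0.085,0,0,0,0],[0.085,0,0,0,0],[0.085,0,0,0,0],[0.085,0,0,-0.05,0],[0.085,0,0,-0.09,0],[0.085,0,0,-0.12,0],[0.085,0,0,-0.12,0],[0.085,0,0,-0.12,0],[0.085,0,0,-0.12,0]]]'; python3 go.py 614.7,145.7,150
```

```text
clock: 22.85
position: [433.8, 307.7, 151.9]
eef_rot: [-180.0, -0.2, 161.0]
contact_force: [-1.3, -0.3, -1.1]
gripper_width: 85.4
22.9 [433.8 307.7 151.9] [-180.    -0.2  161. ] w 85.4 f [-1.3 -0.3 -1.1] j [-21.  22. -20. 110.   9.  50.  25.]
614.7,145.7,150 [-0.2237 -0.0944  0.0012]
```

```bash
python3 -m pendant '[[[0.085,-0.045,-0.019,0,0],[0.085,-0.09,-0.038,0,0],[0.085,-0.135,-0.057,0,0],[0.085,-0.18,-0.076,0,0],[0.085,-0.224,-0.094,0,0],[0.085,-0.224,-0.094,0,0],[0.085,-0.224,-0.094,0,0],[0.085,-0.224,-0.094,0,0],[0.085,-0.224,-0.094,0,0],[0.085,-0.224,-0.094,0,0]]]'; python3 go.py 614.7,145.7,105;python3 - <<'E'
from h import *
d=get_image("scene"); x=(80,320,300,600)
im=d["pixels"][x[0]:x[1],x[2]:x[3]]
cv2.imwrite(f"pics/scene7.png",np.ascontiguousarray(cv2.resize(im,None,fx=2.5,fy=2.5)[:,:,::-1]))
E
```

```text
clock: 23.85
position: [614.1, 147.6, 151.1]
eef_rot: [-180.0, -0.2, 161.2]
contact_force: [-0.3, -0.3, 0.2]
gripper_width: 85.2
23.9 [614.1 147.6 151.1] [-180.    -0.2  161.2] w 85.2 f [-0.3 -0.3  0.2] j [ -4.  31. -16.  96.   9.  55.  48.]
614.7,145.7,105 [-0.0013 -0.0016  0.046 ]
```

View pics/scene7.png

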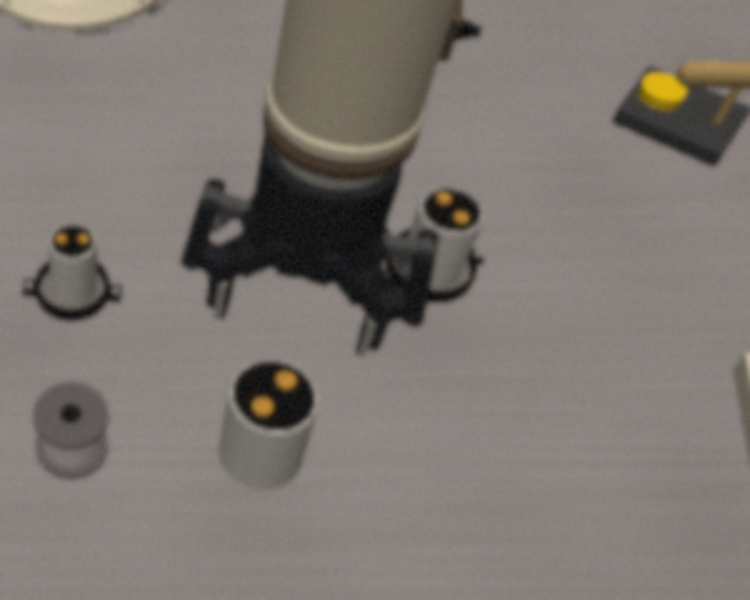

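```bash
python3 -m pendant '[[[0.085,-0.001,-0.002,0.025,0],[0.085,-0.001,-0.002,0.045,0],[0.085,-0.001,-0.002,0.045,0],[0.085,-0.001,-0.002,0.045,0],[0.085,-0.001,-0.002,0.045,0]]]'; python3 go.py 614.7,145.7,30;python3 - <<'E'
from h import *
d=get_image("scene")
for z in(151,164): print(z,ray(d,[417.2,213.2],z).round(1))
x=(80,320,300,600)
im=d["pixels"][x[0]:x[1],x[2]:x[3]]
cv2.imwrite(f"pics/scene8.png",np.ascontiguousarray(cv2.resize(im,None,fx=2.5,fy=2.5)[:,:,::-1]))
E
```

```text
clock: 24.4
position: [615.4, 145.7, 107.6]
eef_rot: [179.9, -0.1, 161.2]
contact_force: [0.1, 0.2, 0.7]
gripper_width: 85.1
24.4 [615.4 145.7 107.6] [ 1.799e+02 -1.000e-01  1.612e+02] w 85.1 f [0.1 0.2 0.7] j [ -5.  34. -15.  97.  11.  51.  47.]
614.7,145.7,30 [ 0.0005 -0.0004  0.0776]
151 [[612.1 150.9 151. ]]
164 [[621.6 148.  164. ]]
```

View pics/scene8.png

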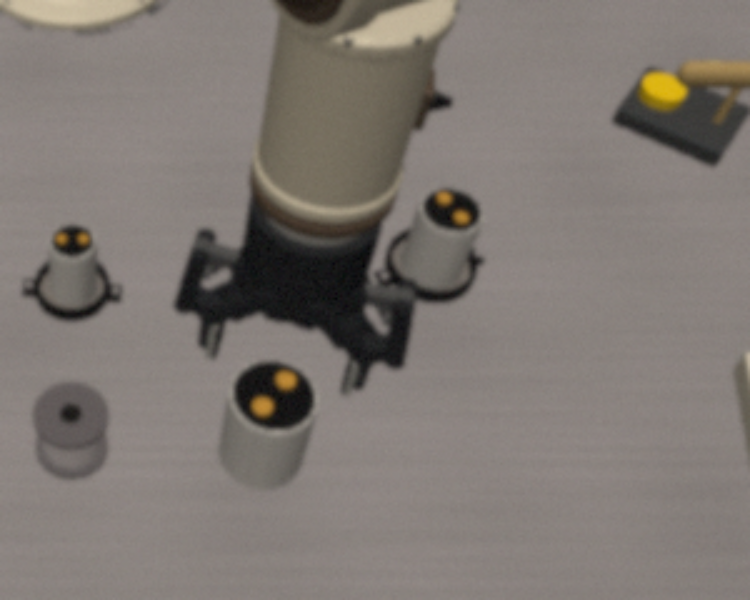

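The jaws straddle the giant can. Descending.

```bash
python3 -m pendant '[[[0.085,0,0,0.015,0],[0.085,0,0,0.03,0],[0.085,0,0,0.03,0],[0.085,0,0,0.03,0]]]';python3 -m pendant '[[[0.085,0,0,0.02,0],[0.085,0,0,0.04,0],[0.085,0,0,0.044,0],[0.085,0,0,0.044,0],[0.085,0,0,0.044,0]]]'; python3 go.py 614.7,145.7,33
```

```text
clock: 24.85
position: [614.6, 145.5, 76.5]
eef_rot: [180.0, -0.2, 161.2]
contact_force: [-0.0, -0.3, 0.8]
gripper_width: 84.9
clock: 25.35
position: [615.2, 145.8, 33.4]
eef_rot: [180.0, -0.1, 161.2]
contact_force: [-0.2, 0.1, 1.0]
gripper_width: 85.0
25.4 [615.2 145.8  33.4] [ 1.800e+02 -1.000e-01  1.612e+02] w 85.0 f [-0.2  0.1  1. ] j [ -6.  39. -14.  99.  12.  43.  46.]
614.7,145.7,33 [ 0.0004 -0.0002  0.0004]
```

```bash
python3 -m pendant '[[[0.055,0,0,0,0],[0.055,0,0,0,0],[0.055,0,0,0,0],[0.055,0,0,0,0],[0.05,0,0,0,0],[0.05,0,0,0,0],[0.05,0,0,0,0]]]' 60; python3 -m pendant '[[[0.05,0,0,-0.03,0],[0.05,0,0,-0.07,0],[0.05,0,0,-0.11,0],[0.05,0,0,-0.12,0],[0.05,0,0,-0.12,0],[0.05,0,0,-0.12,0]]]'; python3 go.py 441.3,-164.4,155
```

```text
clock: 26.05
position: [616.6, 146.2, 35.1]
eef_rot: [179.9, 0.0, 161.2]
contact_force: [0.3, 0.8, 6.1]
gripper_width: 62.0
clock: 26.65
position: [615.1, 145.4, 153.2]
eef_rot: [180.0, -0.1, 161.2]
contact_force: [-1.1, 0.5, -3.7]
gripper_width: 62.2
26.6 [615.1 145.4 153.2] [ 1.800e+02 -1.000e-01  1.612e+02] w 62.2 f [-1.1  0.5 -3.7] j [ -4.  30. -16.  96.   9.  55.  48.]
441.3,-164.4,155 [ 0.0645 -0.3493 -0.0018]
```

```bash
python3 -m pendant '[[[0.05,0.008,-0.044,0,0],[0.05,0.016,-0.088,0,0],[0.05,0.024,-0.132,0,0],[0.05,0.032,-0.176,0,0],[0.05,0.04,-0.22,0,0],[0.05,0.048,-0.264,0,0],[0.05,0.056,-0.308,0,0],[0.05,0.065,-0.349,0,0],[0.05,0.065,-0.349,0,0],[0.05,0.065,-0.349,0,0],[0.05,0.065,-0.349,0,0]]]'; python3 go.py 441.3,-164.4,75
python3 - <<'E'
from h import *
d=get_image("scene"); x=(80,320,150,450)
im=d["pixels"][x[0]:x[1],x[2]:x[3]]
cv2.imwrite(f"pics/scene9.png",np.ascontiguousarray(cv2.resize(im,None,fx=2.5,fy=2.5)[:,:,::-1]))
E
```

```text
clock: 27.75
position: [440.4, -162.8, 151.9]
eef_rot: [179.9, -0.3, 161.2]
contact_force: [-0.4, 0.9, -3.5]
gripper_width: 62.3
27.8 [ 440.4 -162.8  151.9] [179.9  -0.3 161.2] w 62.3 f [-0.4  0.9 -3.5] j [ 27.  15. -11. 118.   4.  47.  85.]
441.3,-164.4,75 [-0.0017 -0.0013  0.0769]
```

View pics/scene9.png

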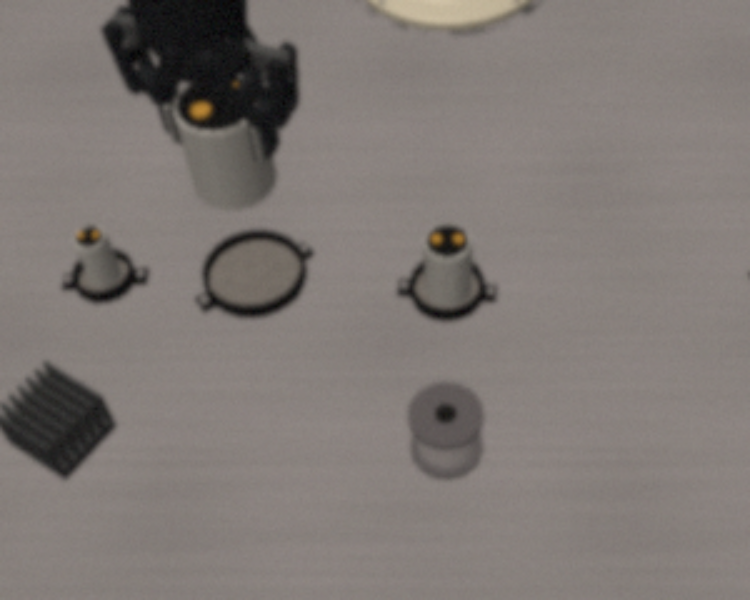

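Small, medium and giant look right, with the giant upright above its holder. Lowering.

```bash
python3 -m pendant '[[[0.05,-0.002,-0.001,0.03,0],[0.05,-0.002,-0.001,0.06,0],[0.05,-0.002,-0.001,0.077,0],[0.05,-0.002,-0.001,0.077,0],[0.05,-0.002,-0.001,0.077,0],[0.05,-0.002,-0.001,0.077,0]]]'; python3 go.py 441.3,-164.4,39
```

```text
clock: 28.4
position: [443.4, -163.7, 76.1]
eef_rot: [179.9, -0.1, 161.4]
contact_force: [0.6, -0.2, -3.4]
gripper_width: 61.9
28.4 [ 443.4 -163.7   76.1] [ 1.799e+02 -1.000e-01  1.614e+02] w 61.9 f [ 0.6 -0.2 -3.4] j [ 26.  23. -10. 121.   6.  37.  83.]
441.3,-164.4,39 [ 0.0017 -0.0014  0.0371]
```

```bash
python3 -m pendant '[[[0.05,0.001,-0.001,0.012,0],[0.05,0.001,-0.001,0.022,0],[0.05,0.001,-0.001,0.029,0],[0.05,0.001,-0.001,0.033,0],[0.05,0.001,-0.001,0.035,0],[0.05,0.001,-0.001,0.035,0],[0.05,0.001,-0.001,0.035,0]]]'; python3 -m pendant '[[[0.05,0,0,0.001,0],[0.05,0,0,0.001,0],[0.05,0,0,0.001,0]]]';python3 -m pendant '[[[0.05,0,0,0.001,0],[0.05,0,0,0.001,0],[0.05,0,0,0.001,0]]]'
```

```text
clock: 29.1
position: [442.3, -164.3, 41.3]
eef_rot: [179.9, -0.1, 161.4]
contact_force: [0.2, -0.1, -4.2]
gripper_width: 61.7
clock: 29.4
position: [442.4, -164.3, 40.4]
eef_rot: [179.9, -0.1, 161.4]
contact_force: [0.1, -0.3, -4.0]
gripper_width: 62.0
clock: 29.7
position: [442.3, -164.3, 39.4]
eef_rot: [179.9, -0.1, 161.4]
contact_force: [0.8, 0.9, -3.9]
gripper_width: 62.0
```

```bash
python3 -m pendant '[[[0.05,0,0,0.001,0],[0.05,0,0,0.001,0],[0.05,0,0,0.001,0]]]';python3 -m pendant '[[[0.05,0,0,0.001,0],[0.05,0,0,0.001,0],[0.05,0,0,0.001,0]]]'
```

```text
clock: 30.0
position: [442.4, -164.3, 39.1]
eef_rot: [179.9, -0.1, 161.4]
contact_force: [-2.4, 1.1, 4.6]
gripper_width: 62.3
clock: 30.3
position: [442.4, -164.3, 39.0]
eef_rot: [180.0, -0.1, 161.4]
contact_force: [-2.6, 2.1, 9.9]
gripper_width: 61.9
```

Seated. Releasing and moving up and clear of the view.

```bash
python3 -m pendant '[[[0.07,0,0,0,0],[0.085,0,0,0,0],[0.085,0,0,0,0],[0.085,0,0,0,0],[0.085,0,0,0,0],[0.085,0,0,-0.03,0],[0.085,0,0,-0.08,0],[0.085,0,0,-0.12,0],[0.085,0,0,-0.16,0],[0.085,0,0,-0.16,0],[0.085,0,0,-0.16,0]]]'; python3 go.py 480,150,215
```

```text
clock: 31.4
position: [443.2, -164.8, 200.0]
eef_rot: [180.0, 0.1, 161.3]
contact_force: [0.1, 0.0, 0.4]
gripper_width: 85.2
31.4 [ 443.2 -164.8  200. ] [1.800e+02 1.000e-01 1.613e+02] w 85.2 f [0.1 0.  0.4] j [ 28.  11. -12. 116.   3.  53.  86.]
480,150,215 [ 0.0658  0.3101 -0.0149]
```

```bash
python3 -m pendant '[[[0.085,0.01,0.04,-0.015,0],[0.085,0.02,0.08,-0.015,0],[0.085,0.03,0.12,-0.015,0],[0.085,0.04,0.16,-0.015,0],[0.085,0.05,0.2,-0.015,0],[0.085,0.06,0.26,-0.015,0],[0.085,0.066,0.31,-0.015,0],[0.085,0.066,0.31,-0.015,0],[0.085,0.066,0.31,-0.015,0],[0.085,0.066,0.31,-0.015,0]]]'
python3 - <<'E'
from h import *
for n,x in (("scene",(150,300,140,520)),("top",(130,290,140,500))):
    d=get_image(n); im=d["pixels"][x[0]:x[1],x[2]:x[3]]
    cv2.imwrite(f"pics/{n}10.png",np.ascontiguousarray(cv2.resize(im,None,fx=2.1,fy=2.1)[:,:,::-1]))
E
```

```text
clock: 32.4
position: [478.9, 148.4, 213.5]
eef_rot: [-179.9, -0.1, 161.3]
contact_force: [0.4, -0.6, -0.0]
gripper_width: 85.1
```

View pics/scene10.png

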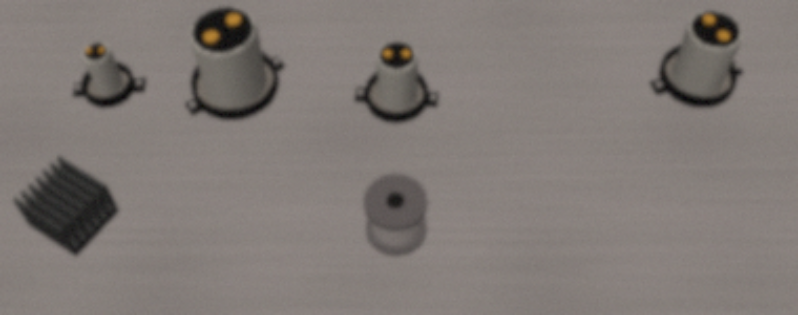

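View pics/top10.png

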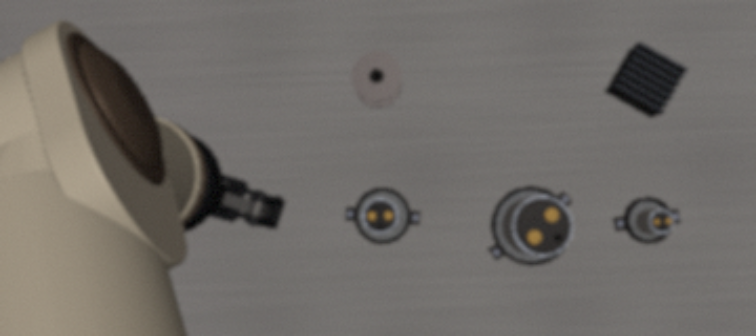

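All four cans stand in their holders, and the spool and heat sink look unmoved. For numbers, I'll measure each stud-pair centroid at z = height + 4 mm against the holder centre.

Run:
```python
from h import *
H=dict(small=(59,442.4,-294.3,445.1,-293.6),medium=(69,455.9,.8,458.2,1.5),large=(79,431.9,307.9,433.7,308.4),giant=(89,439.9,-164.4,442.7,-164.3))
for n,o in(("top",1),("scene",3)):
    d=get_image(n); im=d["pixels"]; im=im.astype(int); m=((im[:,:,0]-im[:,:,2])>40).astype(float)*(im[:,:,0]-im[:,:,2])
    for k,v in H.items():
        u=proj(d,[v[o],v[o+1],v[0]]); x,y=u.round().astype(int); w=13
        s=m[y-w:y+w+1,x-w:x+w+1]
        if s.sum()==0: print(n,k,"hidden");continue
        yy,xx=np.mgrid[y-w:y+w+1,x-w:x+w+1]
        p=ray(d,[(s*xx).sum()/s.sum(),(s*yy).sum()/s.sum()],v[0])[0]
        print(n,k,(p[:2]-[v[o],v[o+1]]).round(1))
    for s in ([317,164,5,5],[325,242,7,7]):
        pass
    g=d["pixels"].max(2); cs,_=cv2.findContours((g<55).astype(np.uint8),cv2.RETR_EXTERNAL,cv2.CHAIN_APPROX_NONE)
    print([cv2.boundingRect(k) for k in cs if cv2.boundingRect(k)[:2] in [(317,164),(429,151),(325,242),(150,228)] ])
```

```text
top small [-1.8  0.2]
top medium [-0.7  1.1]
top large hidden
top giant [-0.6  0.6]
[(317, 164, 5, 5), (429, 151, 37, 34)]
scene small [-0.9  1.6]
scene medium [-0.6  1. ]
scene large [ 0.7 -0. ]
scene giant [0.1 0.6]
[(325, 242, 7, 7), (150, 228, 45, 42)]
```

Every offset is about 2 mm or less, and the spool and heat sink appear in exactly the same pixels as at the start. Handing in.

```bash
python3 -c "
from plant import *
print(finish_job())"
```

```text
the job is handed in; nothing more can be done
None
```

All four cans are standing upright in the holders for their sizes, and I handed the job in after about 33 s of the 112 s allowed; it reported no verdict.

- **Placing:** I lowered each can in roughly 1 mm steps. Each touched its holder floor within about 0.1 mm of the expected height, with no more than 14 N of contact force. I then opened the gripper and backed straight up.
- **Position check:** The can tops measured within about 2 mm of the holder centres in both cameras, against a 12 mm limit. The large can was hidden by the arm in the last top view, so only the scene camera checked it, at 0.7 mm.
- **Spool and heat sink:** In the last pictures both appeared in exactly the same pixels as at the start, in both cameras.
- **Disagreements:** The two cameras' absolute positions differed by up to about 4 mm, within the calibration error of both, so I used their mean. On the way to its holder the large can was about 8 mm off, and I corrected that before lowering it.

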